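# Crack open a split casting mould with the pry wedge

### The arm

A 6-joint arm with a two-finger parallel gripper is mounted at the origin on a cart in front of the work surface, level with it; the furniture and walls round the work are solid. World frame = base frame: x ahead of the robot, y to its left, z up, the work surface at z = 0. Lengths are in m, angles in rad, forces in N, time in s.
With the tool pointing down it reaches from about 0.3 to 0.775 m from the base axis. Payload 14.6 kg.
Tool frame: the origin (TCP) lies between the finger pads; the fingertips stand 22 mm ahead of it and the grasp point (between the pads) lies 3 mm ahead of it (bot.nose_length is the z of the fingertips in the tool frame, in m); z points along the fingers, y is the line along which they close (so a half turn about z gives the same grasp; the last joint's range is limited). The gripper opens to 94 mm and grips with 3 to 60 N. Pads are 16 mm wide; open, the fingers measure 119 mm over their backs; the gripper's body (75 mm by 177 mm) begins 78 mm behind the grasp point.
Start: joints at [-1.329, 0.3, 1.521, -0, 1.321, -0.067], TCP at [0.167, -0.524, 0.227] pointing down, gripper open.
Joint ranges: [-3.03, 3.03], [-0.79, 2.21], [0.23, 2.52], [-1.04, 4.18], [0, 3.07], [-2.55, 2.55]. Speed limits (rad/s): [2.22, 2.22, 2.57, 3.14, 3.14, 3.14].

### API

Orientations are given as a rotation vector (axis times angle).
In Python, from station import bot gives the robot as it stands. The module is installed in compiled form; this text tells all that it offers.
- The arm moves only by the tool move_arm, never from a script. Its argument "targets" is a list that holds one entry, the list of rows, each a list of 4 numbers: the shift along the tool's x, y, z in mm, then the turn about the tool's z in degrees. In form: [[[tx, ty, tz, spin], ...]]. A call has 1 to 20 rows; each row is the pose to reach, as a shift and turn from the pose commanded when the call began, along the tool's axes at that moment; what a row does not reach only later rows make up. A row lasts 1/12 s, in which the tool goes at most 41.7 mm and 7.16 degrees, less where a joint would pass 70% of its speed; a pose out of reach is approached as far as the arm can. A call with a gripper value outside its range is refused whole. "gripper" is the opening, from 0 (shut) to 1 (fully open), set as the call begins (left out, the last holds). The fingers move at their own pace and stop on an object; the grip force is fixed at half the most. Time passes only in rows, so rows that repeat a pose let the fingers close. It gives the time, the measured TCP pose, the force, the opening and the grip force at its end, in the units of the state.
- bot.get_state(): the state, without advancing time (a new reading comes with each control period).
- bot.snapshot(name): name is "scene" or "top" or "wrist"; returns a dict with "frame" (384x512x3 uint8, blue, green, red), "range_z" (384x512 float32, m along the optical axis (not along the pixel's ray), 0 where there is no reading), "mtx" (3x3 intrinsics, pixels), "k1" (the pictures are not rectified: a ray, as slopes to the right and down, at radius r is drawn at 1 + k1 r^2 times it, then the intrinsics apply), "R" (3x3) and "t" (3): a world point X has camera coordinates R X + t. Camera axes: x right, y down, z forward; pixel columns grow to the right and rows downward; lengths in m; the calibration is good to about 2 mm. A picture is of the moment at which its call begins.
- bot.hand_in(): hands the job in; it is judged then, once.
The state is a dict: "clock": time; "q": joint angles; "joint_vel": joint speeds; "effort": joint torques, N m; "tcp_pos": TCP position; "ee_rot": TCP orientation; "force": force on the tool from outside, world axes, zero at the start; "torque": the same for the moment, N m; "width": finger opening in m; "finger_force": force on a finger pad.
Only numpy, scipy, OpenCV 4.12 (cv2) and the standard library are available. Lean on these libraries where they do the work, as an engineer would, in place of code of your own. Each camera call takes 0.05 s, during which the arm holds its last target. There are 200 camera calls.

### The job

The green specimen has cured: take the pry wedge from its stand and work it down into the two pry slots of the split mould, a little at one end and then a little at the other, until the grey loose half is off its pins and the seam stands at least 7 mm open at both ends. Keep the halves parallel all the way, neither end ever more than 4 mm ahead of the other, and push the half with the wedge only, never with the gripper. Then hang the wedge back in its stand as it was, and leave the dropper bottle where it stands.

Things in the scene. Friction and masses are not known exactly. Their poses are not given: they have to be found in the camera images.
- mould: Split mould with the green specimen, screwed to a fixed dark base plate (108 x 150 x 10 mm). Origin on the bench below the middle of the closed seam; z up, y along the seam, x across it. Bright fixed half: x 0 to +34, y -60 to +60, z 10 to 60 mm (top). The grey loose half mirrors it on the -x side, held by friction (about 9 N each) on two 6 mm long pins at y = +-33 mm.
- mould_half: The grey loose half; its frame equals the mould's while closed. It slides to the mould's -x, up to 14 mm, and stays where left. A push in one slot turns it about the other pin: that end opens, the other closes again by a fifth as much. At 0.085 rad it jams and both ends are dragged.
- half_left (a point): Point on the parting face of the loose half, at its top edge, in the middle of the +y end's slot. Minus its x in the mould's frame is the opening of that end, 0 at the start.
- half_right (a point): The same at the -y end. Because the contacts give, an end opens 0.5 to 2 mm less than blade thickness at z = 57 mm minus 2.5 mm; so look at the opening and drive a little deeper if it falls short.
- slot_left (a point): Fixed point: middle of the mouth of the +y pry slot while closed, at 0, +50, 60 mm in the mould's frame. Each slot runs from |y| = 40 mm to the open end face at 60 mm and from the top down to z = 17 mm. Closed, it is 2.5 mm wide below z = 57 mm (1.25 mm cut from each half); above that a 45 degree lead-in widens it to 8.5 mm at the top.
- slot_right (a point): Fixed point: the same for the -y pry slot, at 0, -50, 60 mm in the mould's frame.
- wedge: Upright pry wedge, 0.18 kg. Origin: middle of its lower edge; z up, thickness along x. Steel blade 14 mm wide (y), 2 mm thick at the edge, widening evenly on both faces to 14 mm at height 40, then parallel to 62; dark collar 34 x 32 mm, 62 to 68; orange handle 20 (x) x 26 mm (y), 68 to 138; cap to 142. In a slot it drifts to the mould's -x by half the opening; driving it takes about 10 N.
- stand: Blue sheet-metal stand, fixed, 72 (x) x 86 (y) x 70 mm high. Origin on the bench below its middle. One slot, 22 (x) x 22 mm (y), in its top plate over the origin, where the wedge hangs by its collar: the wedge's origin is then 8 mm above the stand's, frames parallel within 0.05 rad.
- hardener_bottle: Amber dropper bottle, 29 mm across, 90 mm tall, loose, behind the work; origin under its middle.
There are look-alikes about, which are no part of the job. There is more than one size of the wedge; the job needs the largest.

How it is judged:
On the way, in this order (a step that is already met when the one before it is completed fails the run):
1. the wedge, at work in a slot, has opened one end of the seam by 1.5 mm (x of any of half_left, half_right in the frame of mould below -0.0015 m and contact force between wedge and mould_half above 0.5 N), for 0.05 s.
2. both ends stand open by at least 7 mm (x of each of half_left, half_right in the frame of mould below -0.007 m), for 0.2 s.
At the end, for the whole second after the job is handed in: Both ends of the seam stand open by at least 7 mm and within 4 mm of one another; the wedge hangs at rest in the stand, upright within 0.1 rad, its edge 8 +-4 mm above the stand's foot and within 7 mm of its middle; the dropper bottle is within 20 mm of where it stood (all of step 2 and angle between the x axis of mould_half and the x axis of mould, either way round below 0.04 rad and x of wedge in the frame of stand between -0.007 and 0.007 m and y of wedge in the frame of stand between -0.007 and 0.007 m and z of wedge in the frame of stand between 0.004 and 0.012 m and angle between wedge's own z axis and vertical below 0.1 rad and linear speed of wedge below 0.02 m/s and distance of hardener_bottle from where it was at the start of the episode below 0.02 m); the robot touches nothing.
It fails at once if one end of the loose half is more than about 6 mm ahead of the other (cocked by 0.06 rad) (angle between the x axis of mould_half and the x axis of mould, either way round above 0.06 rad).
It fails at once if the robot itself presses on the loose half (contact force between any of the fingers, the arm and mould_half above 2 N).
It fails at once if the dropper bottle is knocked over or shifted by more than 20 mm (distance of hardener_bottle from where it was at the start of the episode above 0.02 m or angle between hardener_bottle's own z axis and vertical above 0.4 rad).
It also fails if it takes over 64 s, if anything falls off the work surface, if the arm or the gripper's body presses on something with over 40 N, if the wrist force passes 120 N, or if a joint passes its speed limit or range.

## Working session

There is one attempt and no reset: what is moved stays moved. The work goes in short steps, Python scripts to look and compute and a tool call to move; the robot and the scene stay as the last step left them, time stands still between calls to the robot, and variables do not carry over. Pictures are saved under pics/ and viewed, at most 10 in all, crops included, and the job is handed in when it is done.

Besides the shell and the picture viewer there is one more tool, called after ">>>" as name([rows], argument=value, ...), one row to a line, values as JSON. move_arm: Moves the arm, as the interface text tells. Its arguments: {"type":"object","properties":{"targets":{"type":"array","items":{"type":"array","items":{"type":"array","items":{"type":"number"}}}},"gripper":{"type":"number"}},"required":["targets"]}

```bash
mkdir -p pics
cat > h.py <<'E'
import numpy as np, cv2
from station import bot
from scipy.spatial.transform import Rotation as Ro
def snap(n):
    s=bot.snapshot(n); return s
def pts(s):
    K=s["mtx"];h,w=s["range_z"].shape
    v,u=np.mgrid[0:h,0:w].astype(float)
    return cast(s,u,v,s["range_z"])
def slopes(s,u,v):
    K=s["mtx"];k=float(np.ravel(s["k1"])[0])
    a=(np.asarray(u,float)-K[0,2])/K[0,0];b=(np.asarray(v,float)-K[1,2])/K[1,1]
    x,y=a,b
    for _ in range(8):
        f=1+k*(x*x+y*y);x=a/f;y=b/f
    return x,y
def cast(s,u,v,z):
    x,y=slopes(s,u,v);z=np.asarray(z)
    P=np.stack([x*z,y*z,z],-1)
    return (P-s["t"])@s["R"]
def plane(s,u,v,h):
    x,y=slopes(s,u,v);d=np.stack([x,y,np.ones_like(x)],-1)@s["R"];c=-s["t"]@s["R"]
    return c+d*((h-c[2])/d[...,2])[...,None]
def proj(s,X):
    p=np.asarray(X)@s["R"].T+s["t"];x=p[...,0]/p[...,2];y=p[...,1]/p[...,2]
    f=1+float(np.ravel(s["k1"])[0])*(x*x+y*y);K=s["mtx"]
    return np.stack([x*f*K[0,0]+K[0,2],y*f*K[1,1]+K[1,2]],-1)
E
python3 - <<'E'
from h import *
a=[snap(n) for n in("scene","top")]
for n,s in zip(("scene","top"),a):
    cv2.imwrite(f"pics/{n}0.png",cv2.resize(s["frame"],(800,600)));np.savez(f"{n}0.npz",**s)
    print(n,s["mtx"],s["k1"],-s["t"]@s["R"])
print(bot.get_state())
E
```

```text
scene [[432.06348622   0.         257.09982734]
 [  0.         432.06348622 195.51840795]
 [  0.           0.           1.        ]] -0.14346107401059244 [0.05491329 0.29446475 0.67978345]
top [[395.09259427   0.         254.44699628]
 [  0.         395.09259427 198.86619155]
 [  0.           0.           1.        ]] -0.04323163346987142 [ 0.35594997 -0.03861165  0.88590162]
{'clock': 0.1, 'q': array([-1.32859501e+00,  3.00401282e-01,  1.52148140e+00,  6.42518207e-06,
        1.32068673e+00, -6.66061639e-02]), 'joint_vel': array([ 0.00110017, -0.00139515, -0.00060795, -0.00127571, -0.00016978,
        0.00029929]), 'effort': array([ 1.09152374e-03, -5.32644045e+01, -3.53284514e+01,  7.09357182e-02,
        2.34783848e-02, -8.21177673e-05]), 'tcp_pos': array([ 0.16710609, -0.5237949 ,  0.22696678]), 'ee_rot': array([-3.10325682e+00, -4.82996362e-01,  1.24755283e-04]), 'force': array([0.22146354, 0.56689909, 0.14649004]), 'torque': array([-0.03349591,  0.07189181,  0.01716027]), 'finger_force': 0.0, 'width': 0.09435063794118863}
```

View pics/scene0.png

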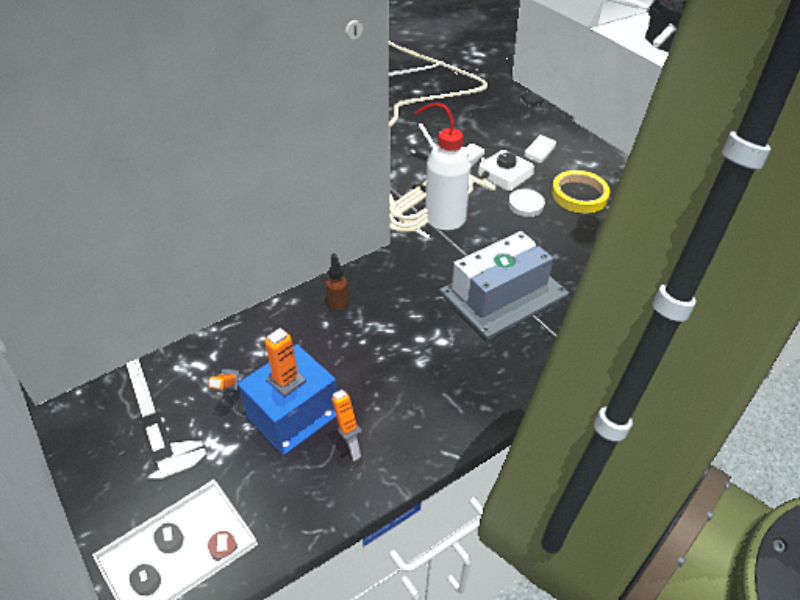

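View pics/top0.png

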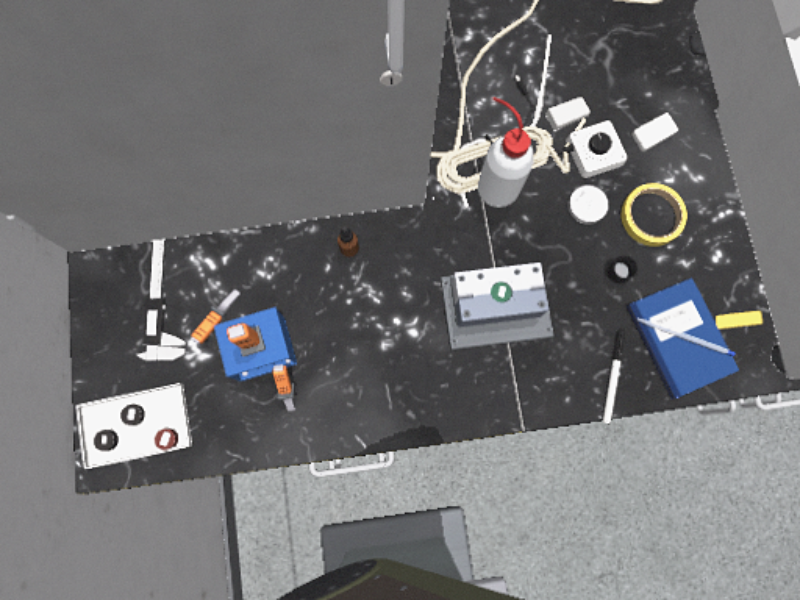

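The scene shows the stand with the largest wedge at about (285,380) and two smaller wedges lying beside it. The mould is at (505,275), and the bottle at (337,285) stands before the cabinet. In the top view the stand is at (255,343), the mould at (500,295), with the bright half farther from the robot, and the bottle at (347,242).

Run:
```python
from h import *
def rect(P,n):
    r=cv2.minAreaRect((P[:,:2]*1000).astype(np.float32)); print(n,len(P),"c",np.round(r[0],1),"size",np.round(r[1],1),"ang",round(r[2],2),"z",np.round(np.median(P[:,2]),4))
for n in("scene","top"):
    s=dict(np.load(n+"0.npz"));P=pts(s);f=s["frame"];hsv=cv2.cvtColor(f,cv2.COLOR_BGR2HSV);ok=s["range_z"]>0
    Z=P[...,2];X=P[...,0];Y=P[...,1]
    # mould top
    U,V=np.meshgrid(np.arange(512),np.arange(384))
    box=((U>270)&(U<370)&(V>140)&(V<230))
    m=ok&box&(abs(Z-.06)<.004); m=cv2.morphologyEx(m.astype(np.uint8),cv2.MORPH_OPEN,np.ones((3,3)))>0
    rect(P[m],n+" mouldtop")
    br=m&(hsv[...,2]>190)&(hsv[...,1]<40); gr=m&(hsv[...,2]<185)&(hsv[...,1]<90)
    rect(P[br],"bright");rect(P[gr],"grey")
    b=(ok&(hsv[...,0]>100)&(hsv[...,0]<125)&(hsv[...,1]>150)&(abs(Z-.07)<.004)&(Y>.1)); b=cv2.morphologyEx(b.astype(np.uint8),cv2.MORPH_OPEN,np.ones((2,2)))>0
    rect(P[b],"standtop")
    w=ok&(abs(Z-.15)<.004)&(Y>.05)&(X<.6)&(hsv[...,2]>60); 
    # restrict near stand
    c=P[b][:,:2].mean(0); w&=(np.hypot(X-c[0],Y-c[1])<.06); rect(P[w],"cap")
    k=ok&(Z>.078)&(Z<.148)&(np.hypot(X-c[0],Y-c[1])<.06); print("handle med",np.median(P[k],0),P[k].min(0),P[k].max(0))
    bo=ok&(hsv[...,0]<14)&(hsv[...,1]>120)&(hsv[...,2]<160)&(Z>.02)&(Z<.1)&(Y<.15)&(Y>-.1)
    if bo.any(): print("bottle",P[bo].mean(0),P[bo].min(0),P[bo].max(0))
    t=ok&(Z>.2)&(X>.3); print("cab",[ (round(float(y),2),round(float(np.percentile(X[t&(abs(Y-y)<.02)],1)),3),round(float(Z[t&(abs(Y-y)<.02)].min()),3)) for y in np.arange(-.4,.5,.1) if (t&(abs(Y-y)<.02)).sum()>5])
    for q in [(.44,.1),(.44,.25)]: print(q, proj(s,[q[0],q[1],0]))
```

```text
scene mouldtop 1275 c [ 532.4 -209.8] size [123.3  71.3] ang 89.69 z 0.0603
bright 560 c [ 541.1 -209. ] size [120.5  58.7] ang 84.04 z 0.0604
grey 153 c [ 532.4 -209.8] size [123.3  71.3] ang 89.69 z 0.0596
standtop 1016 c [298.4 188.1] size [ 94.8 522.9] ang 76.68 z 0.07
cap 85 c [507.5 136.7] size [13.  19.6] ang 4.22 z 0.1497
handle med [0.49981264 0.1395917  0.11846206] [0.49614001 0.12223918 0.07800274] [0.51587127 0.1499007  0.14794783]
bottle [0.60495999 0.01856295 0.04481187] [ 0.42532639 -0.01940255  0.02002115] [0.6513254  0.1499007  0.09994075]
cab [(-0.1, 0.685, 0.2), (-0.0, 0.687, 0.2), (0.1, 0.687, 0.2), (0.2, 0.687, 0.2), (0.3, 0.687, 0.2), (0.4, 0.303, 0.2)]
(0.44, 0.1) [222.54994975 282.9928916 ]
(0.44, 0.25) [148.71009947 324.24300161]
top mouldtop 1660 c [ 532.3 -209.7] size [120.9  68.9] ang 89.0 z 0.0607
bright 1370 c [ 532.8 -209.5] size [120.4  67.9] ang 89.08 z 0.0609
grey 198 c [ 532.3 -209.7] size [121.   68.8] ang 89.06 z 0.0605
standtop 762 c [434.8  82.8] size [270.7 102.8] ang 36.23 z 0.0713
cap 94 c [508.9 135.4] size [17.7 24. ] ang 8.11 z 0.1501
handle med [0.50034025 0.12608297 0.10958372] [0.45677797 0.09346677 0.07800665] [0.5272743  0.15033425 0.14788829]
bottle [0.58817621 0.03107675 0.05253494] [ 0.43874453 -0.02152861  0.0206671 ] [0.64601124 0.1427764  0.09822964]
cab [(-0.1, 0.648, 0.2), (-0.0, 0.687, 0.2), (0.1, 0.687, 0.2), (0.2, 0.687, 0.2), (0.3, 0.687, 0.2), (0.4, 0.687, 0.2)]
(0.44, 0.1) [186.64094726 250.86662205]
(0.44, 0.25) [119.95208741 260.10920872]
```

```bash
python3 - <<'E'
from h import *
def rect(m,P,n):
    k,l,st,_=cv2.connectedComponentsWithStats(m.astype(np.uint8)); i=1+np.argmax(st[1:,4]); q=P[l==i]
    r=cv2.minAreaRect((q[:,:2]*1000).astype(np.float32)); print(n,len(q),"c",np.round(r[0],1),"size",np.round(r[1],1),"ang",round(r[2],2),"z",np.round(np.median(q[:,2]),4))
    return l==i
for n in("scene","top"):
    s=dict(np.load(n+"0.npz"));P=pts(s);f=s["frame"];hsv=cv2.cvtColor(f,cv2.COLOR_BGR2HSV);ok=s["range_z"]>0
    X,Y,Z=np.moveaxis(P,-1,0)
    D=np.hypot(X-.5,Y-.13)<.1
    rect(ok&D&(hsv[...,0]>100)&(hsv[...,0]<125)&(hsv[...,1]>120)&(abs(Z-.07)<.004),P,n+" standtop")
    near=np.hypot(X-.507,Y-.137)<.05
    rect(ok&D&near&(abs(Z-.15)<.003),P,"cap")
    rect(ok&D&near&(abs(Z-.076)<.002)&(hsv[...,1]<100),P,"collar")
    for lo in (.08,.1,.12,.135): 
        q=P[ok&near&(Z>lo)&(Z<lo+.014)]; print(lo,len(q),q[:,:2].min(0),q[:,:2].max(0)) if len(q) else 0
    # mould base plate and top hue
    rect(ok&(abs(Z-.01)<.003)&(np.hypot(X-.53,Y+.21)<.12),P,"base")
    # bright half: sample V along x at several y
    for y in (-.25,-.17):
        xs=np.arange(.495,.572,.004); uv=proj(s,np.stack([xs,0*xs+y,0*xs+.06],-1)).round().astype(int); print(y,[int(f[v,u].mean()) for u,v in uv])
    g=ok&(hsv[...,0]>50)&(hsv[...,0]<90)&(hsv[...,1]>90)&(abs(Z-.06)<.006); print("green",P[g].mean(0))
    bo=ok&(hsv[...,0]<14)&(hsv[...,1]>100)&(hsv[...,2]<160)&(Z>.01)&(Z<.06)&(np.hypot(X-.62,Y)<.06);print("bottle",np.median(P[bo],0),bo.sum())
E
python3 -c "
import cv2
f=cv2.imread('pics/scene0.png')[300:480,180:400];g=cv2.imread('pics/top0.png')[220:420,180:380]
cv2.imwrite('pics/c1.png',cv2.hconcat([cv2.resize(f,(440,400)),cv2.resize(g,(360,400))]))"
```

```text
scene standtop 1174 c [508.6 135.3] size [73.9 87.3] ang 8.21 z 0.07
cap 78 c [507.8 137. ] size [12.7 19.7] ang 7.25 z 0.1498
collar 126 c [506.9 136.5] size [34.4 30.9] ang 9.97 z 0.0759
0.08 77 [0.49646319 0.12290205] [0.51075344 0.1499007 ]
0.1 86 [0.49698525 0.1228471 ] [0.51498895 0.14984786]
0.12 96 [0.49661881 0.12290525] [0.51272975 0.14977277]
0.135 138 [0.49614001 0.12347548] [0.51587127 0.1497443 ]
base 1004 c [ 520.8 -208.6] size [151.7 107.9] ang 89.02 z 0.0103
-0.25 [89, 157, 185, 186, 186, 187, 188, 188, 154, 245, 254, 253, 253, 254, 254, 254, 255, 255, 50, 67]
-0.17 [102, 122, 188, 187, 183, 187, 186, 184, 188, 103, 242, 254, 253, 253, 253, 253, 253, 255, 255, 63]
green [ 0.5328987  -0.21058992  0.05753349]
bottle [ 0.63223418 -0.00267903  0.03529793] 206
top standtop 1017 c [508.5 136.5] size [72.1 87.4] ang 9.25 z 0.0712
cap 74 c [508.9 136. ] size [15.4 23.9] ang 15.54 z 0.1507
collar 67 c [504.4 135.5] size [24.9 32.2] ang 11.93 z 0.0763
0.08 27 [0.46762663 0.10521338] [0.5254285  0.14540383]
0.1 33 [0.49794784 0.12255499] [0.51803206 0.14573142]
0.12 28 [0.49747392 0.12243641] [0.51574189 0.14493478]
0.135 92 [0.49824854 0.12257319] [0.52066241 0.14901073]
base 1041 c [ 522.1 -209.2] size [150.5 108.3] ang 88.94 z 0.0109
-0.25 [95, 194, 190, 190, 189, 187, 188, 187, 176, 206, 244, 246, 246, 246, 246, 246, 246, 250, 38, 53]
-0.17 [73, 137, 197, 197, 193, 194, 192, 190, 192, 221, 240, 246, 246, 246, 246, 246, 246, 248, 158, 59]
green [ 0.53123276 -0.20886831  0.05814828]
bottle [ 0.63342709 -0.00871376  0.04134711] 101
```

View pics/c1.png

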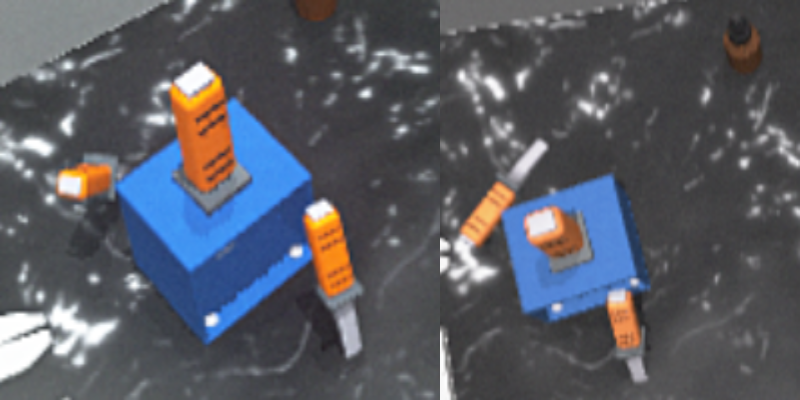

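The crop shows the largest wedge hanging in the stand, with the collar flush on top. A smaller wedge lies on each side, clear of the fingers. I'll go above the wedge with the fingers closing across its 20 mm faces.

```bash
cat >> h.py <<'E'
def go(xyz,yaw):  # world target of TCP (m), world yaw of tool x (deg), tool down -> row
    s=bot.get_state();R=Ro.from_rotvec(s["ee_rot"]).as_matrix()
    d=R.T@(np.array(xyz)-s["tcp_pos"])*1000
    y=np.degrees(np.arctan2(R[1,0],R[0,0]))
    print("clock",round(s["clock"],2),"tcp",np.round(s["tcp_pos"]*1000,1),"yaw",round(y,2),"tilt",np.round(R[:2,2],4),"F",np.round(s["force"],1),"w",round(s["width"],4))
    print("row",np.round(d,1),"spin",round(-(((yaw-y)+180)%360-180),1))
E
python3 -c "
from h import *
go((.5085,.136,.25),98.7)"
```

```text
clock 0.1 tcp [ 167.1 -523.8  227. ] yaw 17.69 tilt [-0.0002  0.0009] F [0.2 0.6 0.1] w 0.0944
row [ 525.8 -524.9  -22.5] spin -81.0
```

>>> move_arm([
  [[29,-29,-1,-4],[58,-58,-2,-8],[87,-87,-4,-13],[116,-116,-5,-18],[145,-145,-6,-22],[174,-174,-8,-27],[203,-203,-9,-32],[232,-232,-10,-36],[261,-261,-11,-41],[290,-290,-13,-45],[319,-319,-14,-50],[348,-348,-15,-54],[377,-377,-16,-58],[406,-406,-18,-63],[435,-435,-19,-67],[464,-464,-20,-72],[493,-493,-21,-76],[515,-515,-22,-80],[526,-525,-22,-81],[526,-525,-22,-81]],
], gripper=1)

```text
clock: 1.77
tcp_pos: [0.5092, 0.1384, 0.2486]
ee_rot: [-2.041, -2.387, 0.001]
force: [-0.0, 0.2, 0.7]
width: 0.094
finger_force: 0.0
```

Run:
```python
from h import *
go((.5085,.136,.123),98.7)
s=snap("wrist");P=pts(s);X,Y,Z=np.moveaxis(P,-1,0);hsv=cv2.cvtColor(s["frame"],cv2.COLOR_BGR2HSV)
cv2.imwrite("pics/w1.png",s["frame"])
near=(s["range_z"]>0)&(np.hypot(X-.508,Y-.136)<.07)
for n,m in(("cap",abs(Z-.15)<.003),("stand",(abs(Z-.07)<.003)&(hsv[...,1]>120))):
    q=P[near&m]
    if len(q): r=cv2.minAreaRect((q[:,:2]*1000).astype(np.float32));print(n,len(q),r,np.median(q[:,2]))
print(-s["t"]@s["R"])
```

```text
clock 1.77 tcp [509.2 138.4 248.6] yaw 98.92 tilt [-0.0012  0.    ] F [-0.   0.2  0.7] w 0.094
row [ -2.3  -1.  125.6] spin 0.2
cap 295 ((509.2258605957031, 135.2119903564453), (12.366402626037598, 17.66974639892578), 8.90368366241455) 0.1494601607782433
stand 3549 ((500.12493896484375, 133.1771697998047), (90.66719055175781, 86.4831771850586), 9.01411247253418) 0.06955583966178892
[0.49689828 0.21266627 0.40546864]
```

View pics/w1.png

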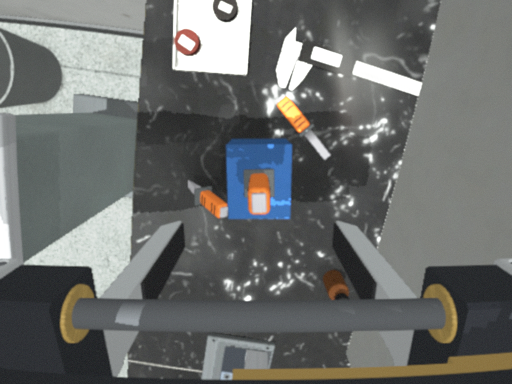

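The wrist view shows the wedge's cap at (259,200), midway between the fingers, and the yaw matches the stand. Next I go down and grip.

>>> move_arm([
  [[-2.6,-0.5,25,0],[-2.6,-0.5,55,0],[-2.6,-0.5,85,0],[-2.6,-0.5,108,0],[-2.6,-0.5,121,0],[-2.6,-0.5,126,0],[-2.6,-0.5,126,0],[-2.6,-0.5,126,0]],
])

```text
clock: 2.48
tcp_pos: [0.5088, 0.1329, 0.1243]
ee_rot: [2.047, 2.382, 0.001]
force: [0.4, 0.4, -0.2]
width: 0.094
finger_force: 0.0
```

>>> move_arm([
  [[0,0,0,0],[0,0,0,0],[0,0,0,0],[0,0,0,0],[0,0,0,0],[0,0,0,0],[0,0,0,0],[0,0,0,0],[0,0,0,0],[0,0,0,0],[0,0,0,0],[0,0,0,0]],
], gripper=0)

```text
clock: 3.48
tcp_pos: [0.5086, 0.1334, 0.1234]
ee_rot: [2.047, 2.383, 0.0]
force: [-0.1, 0.3, -1.2]
width: 0.0199
finger_force: 30.0
```

```bash
python3 -c "
from h import *
go((.5085,.136,.263),98.7);print(bot.get_state()['finger_force'])"
```

```text
clock 3.48 tcp [508.6 133.4 123.4] yaw 98.69 tilt [0. 0.] F [-0.1  0.3 -1.2] w 0.0199
row [   2.6    0.3 -139.6] spin -0.0
29.99763697385788
```

The grip is good, with the fingers 19.9 mm apart on the handle. Lifting.

>>> move_arm([
  [[0,0,-15,0],[0,0,-40,0],[0,0,-70,0],[0,0,-95,0],[0,0,-108,0],[0,0,-110,0],[0,0,-110,0]],
])

```text
clock: 4.07
tcp_pos: [0.5086, 0.1334, 0.2334]
ee_rot: [2.046, 2.383, 0.001]
force: [-0.8, 0.2, -1.6]
width: 0.0201
finger_force: 30.0
```

```bash
python3 -c "
from h import *
go((.5332,-.1619,.205),89);print(bot.get_state()['finger_force'])
for n in('top','scene'):
    s=snap(n);P=pts(s);X,Y,Z=np.moveaxis(P,-1,0);g=s['frame'].mean(2)
    m=(s['range_z']>0)&(abs(Z-.06)<.004)&(np.hypot(X-.532,Y+.21)<.08)
    # seam: at several y, transition grey->bright (level 217)
    out=[]
    for y in np.r_[np.arange(-.266,-.235,.003),np.arange(-.185,-.153,.003)]:
        xs=np.arange(.515,.55,.0005);uv=proj(s,np.stack([xs,0*xs+y,0*xs+.06],-1)).astype(np.float32)
        v=cv2.remap(g.astype(np.float32),uv[None,:,0],uv[None,:,1],cv2.INTER_LINEAR)[0]
        out.append((round(y,3),round(xs[np.argmin(v)],4),int(v.min())))
    print(n,out)
"
```

```text
clock 4.07 tcp [508.6 133.4 233.4] yaw 98.69 tilt [0.0005 0.0001] F [-0.8  0.2 -1.6] w 0.0201
row [-295.6  -20.3   28.4] spin 9.7
29.99721050262451
top [(np.float64(-0.266), np.float64(0.529), 132), (np.float64(-0.263), np.float64(0.529), 126), (np.float64(-0.26), np.float64(0.5295), 137), (np.float64(-0.257), np.float64(0.528), 143), (np.float64(-0.254), np.float64(0.5285), 135), (np.float64(-0.251), np.float64(0.5285), 129), (np.float64(-0.248), np.float64(0.5285), 179), (np.float64(-0.245), np.float64(0.523), 191), (np.float64(-0.242), np.float64(0.5275), 191), (np.float64(-0.239), np.float64(0.528), 190), (np.float64(-0.236), np.float64(0.5285), 191), (np.float64(-0.185), np.float64(0.5285), 192), (np.float64(-0.182), np.float64(0.529), 193), (np.float64(-0.179), np.float64(0.5295), 193), (np.float64(-0.176), np.float64(0.5235), 193), (np.float64(-0.173), np.float64(0.5265), 195), (np.float64(-0.17), np.float64(0.531), 178), (np.float64(-0.167), np.float64(0.5315), 142), (np.float64(-0.164), np.float64(0.5295), 137), (np.float64(-0.161), np.float64(0.53), 123), (np.float64(-0.158
[... 378 characters left out ...]
loat64(0.5405), 53), (np.float64(-0.245), np.float64(0.5205), 52), (np.float64(-0.242), np.float64(0.546), 50), (np.float64(-0.239), np.float64(0.5455), 55), (np.float64(-0.236), np.float64(0.537), 53), (np.float64(-0.185), np.float64(0.544), 54), (np.float64(-0.182), np.float64(0.543), 53), (np.float64(-0.179), np.float64(0.5265), 53), (np.float64(-0.176), np.float64(0.5155), 56), (np.float64(-0.173), np.float64(0.515), 61), (np.float64(-0.17), np.float64(0.515), 88), (np.float64(-0.167), np.float64(0.5315), 94), (np.float64(-0.164), np.float64(0.5325), 93), (np.float64(-0.161), np.float64(0.531), 93), (np.float64(-0.158), np.float64(0.5495), 89), (np.float64(-0.155), np.float64(0.55), 89)]
```

>>> move_arm([
  [[-15,-1,0,0.5],[-45,-3,0,1.5],[-80,-5,0,2.5],[-115,-8,0,3.5],[-150,-10,0,4.5],[-185,-13,0,6],[-220,-15,0,7],[-250,-17,0,8],[-275,-19,0,9],[-290,-20,10,9.5],[-295.5,-19.5,20,9.7],[-295.5,-19.5,28,9.7],[-295.5,-19.5,28,9.7],[-295.5,-19.5,28,9.7]],
])

```text
clock: 5.33
tcp_pos: [0.5338, -0.1603, 0.2045]
ee_rot: [-2.238, -2.202, 0.001]
force: [-0.8, 0.0, -1.9]
width: 0.0198
finger_force: 30.0
```

Run:
```python
from h import *
go((.5325,-.1619,.190),89)
a=snap("wrist");b=snap("top");c=snap("scene")
i=cv2.resize(b["frame"][150:240,270:380],None,fx=4,fy=4)
j=cv2.resize(c["frame"][60:210,270:400],(312,360))
cv2.imwrite("pics/h1.png",np.vstack([np.hstack([i,j]),]))
cv2.imwrite("pics/h2.png",a["frame"])
P=pts(a);X,Y,Z=np.moveaxis(P,-1,0)
m=(a["range_z"]>0)&(abs(Z-.06)<.004)&(np.hypot(X-.53,Y+.21)<.1);q=P[m];print(m.sum(),cv2.minAreaRect((q[:,:2]*1000).astype(np.float32)),np.median(q[:,2]))
```

```text
clock 5.33 tcp [ 533.8 -160.3  204.5] yaw 89.09 tilt [-0.0016  0.0008] F [-0.8  0.  -1.9] w 0.0198
row [-1.7 -1.3 14.5] spin 0.1
1602 ((532.4213256835938, -210.11990356445312), (120.36161041259766, 68.28083801269531), 89.06533813476562) 0.05962933526607317
```

View pics/h1.png

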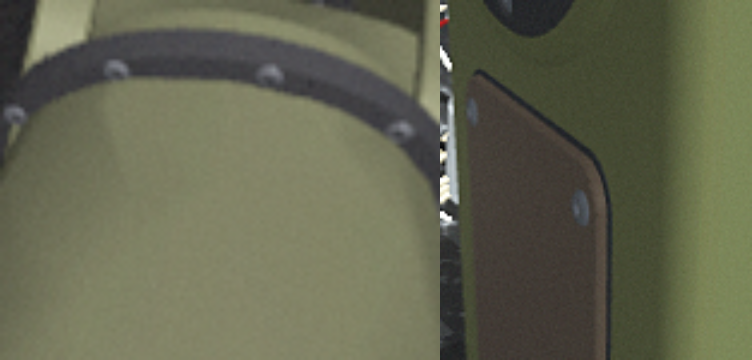

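View pics/h2.png

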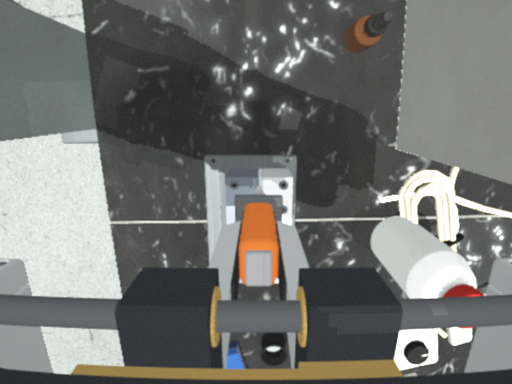

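The wrist view shows the handle over the +y slot with the seam at about x = 256 px. The depth gives a mould centre of (532.4, -210.1) mm and a yaw of -0.95°. The other two cameras are blocked by the arm. I'll hover just above the slot and settle.

>>> move_arm([
  [[-1.7,-0.5,8,0],[-1.7,-0.5,16,0],[-1.7,-0.5,22,0],[-1.7,-0.5,24,0],[-1.7,-0.5,24,0],[-1.7,-0.5,24,0]],
])

```text
clock: 5.98
tcp_pos: [0.5335, -0.1633, 0.1814]
ee_rot: [-2.241, -2.202, 0.0]
force: [0.1, 0.0, -2.2]
width: 0.0196
finger_force: 30.0
```

```bash
python3 -c "
from h import *
go((.5333,-.162,.1594),89)"
```

```text
clock 5.98 tcp [ 533.5 -163.3  181.4] yaw 88.99 tilt [-0.0002  0.0001] F [ 0.1  0.  -2.2] w 0.0196
row [ 1.3 -0.2 22. ] spin -0.0
```

>>> move_arm([
  [[1,0,3,0],[1,0,6,0],[1,0,8,0],[1,0,10,0],[1,0,12,0],[1,-0.2,14,0],[1,-0.4,16,0],[1,-0.4,16,0]],
])

```text
clock: 6.65
tcp_pos: [0.5333, -0.1625, 0.1658]
ee_rot: [2.24, 2.201, 0.001]
force: [0.2, -0.7, 1.7]
width: 0.0199
finger_force: 30.0
```

```bash
cat >> h.py <<'E'
C=np.array([.5324,-.2101]);YAW=np.radians(-.95)
def opening(show=None):
    s=snap("wrist");g=cv2.cvtColor(s["frame"],cv2.COLOR_BGR2GRAY).astype(np.float32)
    ex=np.array([np.cos(YAW),np.sin(YAW)]);ey=np.array([-ex[1],ex[0]])
    res=[]
    for y in np.arange(-58,59,2.):   # profile of grey outer top edge, mould frame
        xs=np.arange(-60,-20,.25);W=C+(xs[:,None]*ex+y*ey)/1000
        uv=proj(s,np.c_[W,0*xs+.06]).astype(np.float32)
        v=cv2.GaussianBlur(cv2.remap(g,uv[None,:,0],uv[None,:,1],cv2.INTER_LINEAR),(9,1),0)[0]
        d=np.gradient(v);i=np.argmax(d);res.append((y,xs[i],d[i]))
    if show: cv2.imwrite(show,s["frame"])
    return np.array(res),s
E
python3 - <<'E'
from h import *
go((.5333,-.162,.1594),89)
r,s=opening();print(np.round(r[::2],1).tolist())
E
```

```text
clock 6.65 tcp [ 533.3 -162.5  165.8] yaw 88.99 tilt [ 0.0009 -0.0004] F [ 0.2 -0.7  1.7] w 0.0199
row [0.5 0.  6.4] spin -0.0
[[-58.0, -22.2, 13.5], [-54.0, -21.8, 16.0], [-50.0, -21.5, 16.7], [-46.0, -21.2, 16.9], [-42.0, -21.0, 16.4], [-38.0, -39.5, 14.3], [-34.0, -39.5, 16.2], [-30.0, -39.5, 14.8], [-26.0, -39.2, 14.5], [-22.0, -53.2, 9.6], [-18.0, -53.8, 10.8], [-14.0, -53.8, 14.9], [-10.0, -53.5, 13.5], [-6.0, -53.2, 11.2], [-2.0, -53.2, 8.8], [2.0, -53.8, 14.0], [6.0, -53.8, 10.5], [10.0, -53.2, 13.0], [14.0, -52.5, 4.9], [18.0, -53.2, 12.7], [22.0, -53.8, 14.5], [26.0, -53.5, 13.7], [30.0, -53.2, 11.3], [34.0, -53.5, 10.4], [38.0, -53.8, 12.5], [42.0, -53.5, 13.9], [46.0, -53.2, 13.8], [50.0, -53.2, 12.9], [54.0, -53.5, 12.4], [58.0, -53.8, 13.5]]
```

>>> move_arm([
  [[0,-0.1,1.5,0],[0,-0.3,3,0],[0,-0.5,4.5,0],[0,-0.6,6,0],[0,-0.8,7.5,0],[0,-0.8,7.5,0],[0,-0.8,7.5,0]],
])

```text
clock: 7.28
tcp_pos: [0.5323, -0.1625, 0.1586]
ee_rot: [2.24, 2.201, 0.0]
force: [-1.9, -0.1, 6.6]
width: 0.0201
finger_force: 30.0
```

```bash
cat >> h.py <<'E'
def depthopen():
    s=snap("wrist");P=pts(s);q=P[(s["range_z"]>0)]
    ex=np.array([np.cos(YAW),np.sin(YAW)]);d=(q[:,:2]-C)*1000
    x=d@ex;y=d@np.array([-ex[1],ex[0]]);z=q[:,2]*1000
    m=(abs(z-60)<3)&(x>-60)&(x<60)
    for a,b in((-60,-40),(-40,-20),(-20,0),(0,20),(20,40),(40,60)):
        k=m&(y>a)&(y<b)&(x<0); print((a,b),k.sum(),np.round(np.percentile(x[k],[1,3,10,50]),1) if k.sum()>5 else "",end=" ")
    print();return s
E
python3 - <<'E'
from h import *
go((.5333,-.162,.1584),89)
s=depthopen();cv2.imwrite("pics/w3.png",cv2.resize(s["frame"][130:330,130:390],None,fx=3,fy=3))
E
```

```text
clock 7.28 tcp [ 532.3 -162.5  158.6] yaw 89.0 tilt [ 0.0006 -0.0005] F [-1.9 -0.1  6.6] w 0.0201
row [0.5 0.9 0.2] spin -0.0
(-60, -40) 261 [-21.3 -21.1 -19.3 -11.5] (-40, -20) 69 [-20.1 -20.1 -19.3 -15.2] (-20, 0) 0  (0, 20) 0  (20, 40) 242 [-35.6 -35.5 -34.8 -29.7] (40, 60) 530 [-36.3 -35.9 -34.4 -26. ]
```

View pics/w3.png

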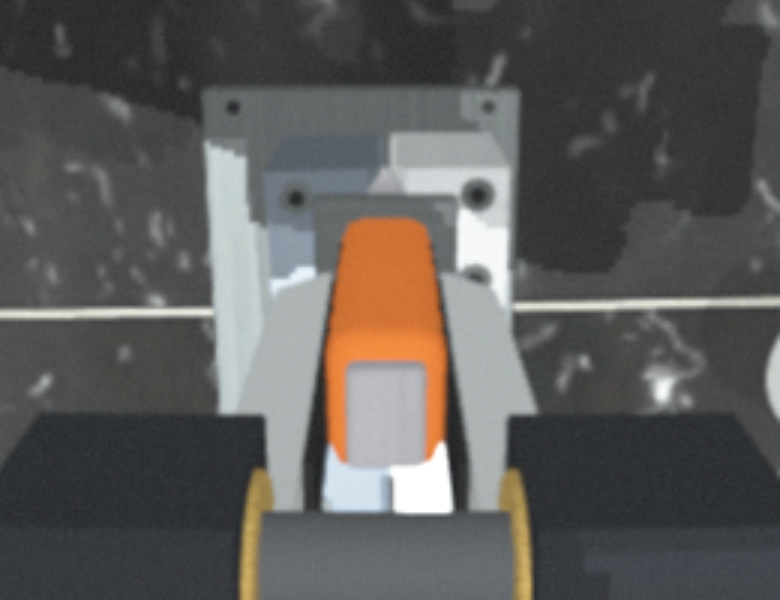

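The crop shows the blade in the +y slot, with the gap at about (385,150) just starting to open. The outer edge reads about 2 mm out. I'll go slightly deeper, then withdraw.

>>> move_arm([
  [[0,-0.2,1,0],[0,-0.4,2,0],[0,-0.5,3,0],[0,-0.5,3,0],[0,-0.5,3,0]],
])

```text
clock: 7.75
tcp_pos: [0.5319, -0.1625, 0.1557]
ee_rot: [2.24, 2.201, 0.0]
force: [-2.5, 1.0, 8.1]
width: 0.0195
finger_force: 30.0
```

Run:
```python
from h import *
go((.5324,-.162,.185),89)
s=depthopen()
```

```text
clock 7.75 tcp [ 531.9 -162.5  155.7] yaw 88.99 tilt [ 0.0008 -0.0006] F [-2.5  1.   8.1] w 0.0195
row [  0.5   0.5 -29.3] spin -0.0
(-60, -40) 233 [-21.5 -21.4 -19.6 -11.8] (-40, -20) 104 [-20.3 -20.2 -19.3 -13.2] (-20, 0) 0  (0, 20) 0  (20, 40) 246 [-36.5 -36.3 -35.6 -30.3] (40, 60) 533 [-37.3 -36.7 -35.2 -26.5]
```

>>> move_arm([
  [[0,0,-6,0],[0,0,-16,0],[0,0,-28,0],[-5,0.5,-30,0],[-25,1,-30,0],[-55,1.3,-30,0],[-80,1.3,-30,0],[-95,1.3,-30,0],[-99.5,1.3,-30,0],[-99.5,1.3,-29,0],[-99.5,1.3,-27,0],[-99.5,1.3,-27,0]],
])

```text
clock: 8.8
tcp_pos: [0.5314, -0.2606, 0.1815]
ee_rot: [-2.239, -2.202, 0.0]
force: [-0.3, 1.5, -2.7]
width: 0.02
finger_force: 30.0
```

Run:
```python
from h import *
go((.5317,-.262,.155),89)
s=depthopen()
```

```text
clock 8.8 tcp [ 531.4 -260.6  181.5] yaw 89.05 tilt [-0.0007  0.0006] F [-0.3  1.5 -2.7] w 0.02
row [-1.4  0.4 26.5] spin 0.0
(-60, -40) 466 [-33.2 -32.6 -31.1 -22. ] (-40, -20) 769 [-33.7 -32.9 -30.4 -17.1] (-20, 0) 668 [-34.9 -34.3 -32.3 -21.3] (0, 20) 723 [-35.5 -35.2 -32.9 -21.9] (20, 40) 892 [-36.5 -35.7 -33.2 -19.8] (40, 60) 852 [-37.5 -36.8 -34.3 -21.3]
```

>>> move_arm([
  [[-1,0.2,3,0],[-1,0.2,6,0],[-1,0.2,9,0],[-1,0.2,11,0],[-1,0.1,13,0],[-1,-0.1,15,0],[-1,-0.3,17,0],[-1,-0.5,19,0],[-1,-0.7,21,0],[-1,-0.9,23,0],[-1,-1.1,25,0],[-1,-1.3,27,0],[-1,-1.5,29,0],[-1,-1.5,29,0],[-1,-1.5,29,0]],
])

```text
clock: 10.1
tcp_pos: [0.53, -0.2631, 0.1537]
ee_rot: [2.24, 2.201, -0.0]
force: [-1.3, -1.4, 6.3]
width: 0.0196
finger_force: 30.0
```

Run:
```python
from h import *
go((.5317,-.262,.155),89)
s=depthopen()
```

```text
clock 10.1 tcp [ 530.  -263.1  153.7] yaw 88.99 tilt [ 0.0009 -0.0011] F [-1.3 -1.4  6.3] w 0.0196
row [ 1.1  1.7 -1.3] spin -0.0
(-60, -40) 570 [-37.8 -37.5 -35.9 -27.1] (-40, -20) 941 [-37.8 -37.  -34.6 -20.9] (-20, 0) 819 [-37.1 -36.5 -34.6 -23.2] (0, 20) 899 [-37.1 -36.5 -34.6 -23.4] (20, 40) 1112 [-36.4 -35.8 -33.4 -19.8] (40, 60) 1129 [-36.6 -35.8 -33.5 -20.4]
```

>>> move_arm([
  [[0,0,-8,0],[0,0.2,-20,0],[1,0.4,-29,0],[15,0.4,-30,0],[45,0.4,-30,0],[75,0.4,-30,0],[93,0.4,-30,0],[100,0.4,-30,0],[100,0.4,-29,0],[100,0.4,-27,0],[100,0.4,-22,0],[100,0.4,-17,0],[100,0.3,-12,0],[100,0.1,-8,0],[100,-0.2,-5,0],[100,-0.5,-2,0],[100,-0.7,1,0],[100,-0.9,4,0],[100,-1.1,6.3,0],[100,-1.1,6.3,0]],
])

```text
clock: 11.82
tcp_pos: [0.5305, -0.1631, 0.1469]
ee_rot: [2.241, 2.201, -0.0]
force: [-0.1, -0.4, 2.7]
width: 0.0196
finger_force: 30.0
```

Run:
```python
from h import *
go((.5317,-.1625,.1474),89)
s=depthopen()
```

```text
clock 11.82 tcp [ 530.5 -163.1  146.9] yaw 88.98 tilt [ 0.0005 -0.0005] F [-0.1 -0.4  2.7] w 0.0196
row [ 0.6  1.2 -0.5] spin -0.0
(-60, -40) 114 [-23.  -22.3 -21.2 -13.5] (-40, -20) 194 [-22.1 -21.2 -20.3 -13.9] (-20, 0) 0  (0, 20) 8 [-39.1 -39.1 -39.1 -38.6] (20, 40) 278 [-39.4 -39.2 -38.4 -33.3] (40, 60) 577 [-40.  -39.5 -38.  -29.4]
```

>>> move_arm([
  [[0,0,-8,0],[0,0,-22,0],[-1,0.6,-34,0],[-15,1.2,-36,0],[-45,1.2,-36,0],[-75,1.2,-36,0],[-93,1.2,-36,0],[-99,1.2,-36,0],[-99,1.2,-34,0],[-99,1.2,-30,0],[-99,1.2,-24,0],[-99,1.2,-18,0],[-99,1,-12,0],[-99,0.8,-8,0],[-99,0.4,-5,0],[-99,0,-2,0],[-99,-0.3,1,0],[-99,-0.6,4,0],[-99,-0.8,6,0],[-99,-0.8,6,0]],
])

```text
clock: 13.53
tcp_pos: [0.5281, -0.2618, 0.1411]
ee_rot: [2.24, 2.202, -0.0]
force: [-0.3, -1.1, 4.3]
width: 0.0193
finger_force: 30.0
```

Run:
```python
from h import *
go((.528,-.2625,.1414),89)
s=depthopen()
```

```text
clock 13.53 tcp [ 528.1 -261.8  141.1] yaw 89.02 tilt [ 0.0006 -0.0009] F [-0.3 -1.1  4.3] w 0.0193
row [-0.7 -0.1 -0.3] spin 0.0
(-60, -40) 566 [-42.1 -41.7 -40.2 -32.1] (-40, -20) 1057 [-41.2 -40.5 -38.1 -24.4] (-20, 0) 883 [-40.5 -40.  -38.  -27. ] (0, 20) 986 [-40.2 -39.6 -37.7 -26.5] (20, 40) 1237 [-39.7 -39.1 -36.6 -22.6] (40, 60) 1276 [-39.1 -38.4 -36.2 -23. ]
```

>>> move_arm([
  [[0,0,-8,0],[0,0,-24,0],[0,0.5,-39,0],[12,1,-41,0],[42,1,-41,0],[72,1,-41,0],[91,1,-41,0],[99,1,-41,0],[99,1,-39,0],[99,1,-34,0],[99,1,-27,0],[99,1,-20,0],[99,0.9,-14,0],[99,0.6,-9,0],[99,0.3,-5,0],[99,0,-2,0],[99,-0.3,1,0],[99,-0.6,3.5,0],[99,-0.8,5,0],[99,-0.8,5,0]],
])

```text
clock: 15.25
tcp_pos: [0.5289, -0.1632, 0.1359]
ee_rot: [2.241, 2.201, -0.0]
force: [-0.2, -0.6, 5.0]
width: 0.0195
finger_force: 30.0
```

Run:
```python
from h import *
go((.529,-.1625,.1364),89)
s=depthopen()
```

```text
clock 15.25 tcp [ 528.9 -163.2  135.9] yaw 88.97 tilt [ 0.0004 -0.0005] F [-0.2 -0.6  5. ] w 0.0195
row [ 0.7  0.1 -0.5] spin -0.0
(-60, -40) 0  (-40, -20) 274 [-23.1 -22.9 -21.8 -15.9] (-20, 0) 4  (0, 20) 29 [-42.6 -42.6 -42.1 -41. ] (20, 40) 295 [-42.8 -42.6 -41.8 -37.4] (40, 60) 635 [-43.3 -42.7 -41.3 -32.7]
```

>>> move_arm([
  [[0,0,-8,0],[0,0,-24,0],[0,0.5,-42,0],[-10,0.8,-46,0],[-40,0.8,-46,0],[-70,0.8,-46,0],[-90,0.8,-46,0],[-99,0.8,-46,0],[-99,0.8,-44,0],[-99,0.8,-39,0],[-99,0.8,-32,0],[-99,0.8,-25,0],[-99,0.8,-18,0],[-99,0.7,-12,0],[-99,0.6,-8,0],[-99,0.4,-5,0],[-99,0.2,-2.5,0],[-99,0.1,-0.5,0],[-99,0,0.7,0],[-99,0,0.7,0]],
])

```text
clock: 16.97
tcp_pos: [0.5273, -0.2619, 0.1357]
ee_rot: [2.24, 2.201, -0.0]
force: [-2.4, -0.6, 6.1]
width: 0.0198
finger_force: 30.0
```

Run:
```python
from h import *
go((.5271,-.2625,.1364),89)
s=depthopen()
```

```text
clock 16.97 tcp [ 527.3 -261.9  135.7] yaw 89.0 tilt [ 0.0007 -0.0009] F [-2.4 -0.6  6.1] w 0.0198
row [-0.6 -0.1 -0.7] spin 0.0
(-60, -40) 603 [-43.6 -43.2 -41.7 -33.6] (-40, -20) 1090 [-43.2 -42.6 -40.2 -26.5] (-20, 0) 923 [-43.2 -42.6 -40.7 -29.8] (0, 20) 999 [-43.1 -42.5 -40.5 -29.3] (20, 40) 1296 [-42.9 -42.2 -39.9 -26.4] (40, 60) 1308 [-42.7 -42.1 -39.8 -26.7]
```

>>> move_arm([
  [[0,0,-8,0],[0,0,-24,0],[0,0,-45,0],[0,0,-70,0],[0,0,-90,0],[0,0,-98,0],[0,0,-100,0],[0,0,-100,0]],
])

```text
clock: 17.68
tcp_pos: [0.527, -0.2616, 0.2345]
ee_rot: [-2.24, -2.202, 0.0]
force: [0.9, 0.4, -1.5]
width: 0.0199
finger_force: 30.0
```

Run:
```python
from h import *
go((.5086,.1334,.2357),98.69)
s=depthopen()
cv2.imwrite("pics/w5.png",cv2.resize(s["frame"][60:260,180:350],None,fx=3,fy=3))
```

```text
clock 17.68 tcp [ 527.  -261.6  234.5] yaw 89.0 tilt [-0.0004  0.0002] F [ 0.9  0.4 -1.5] w 0.0199
row [394.7 -25.3  -1.1] spin -9.7
(-60, -40) 516 [-43.5 -42.6 -40.4 -28. ] (-40, -20) 556 [-43.  -42.7 -39.9 -26.6] (-20, 0) 476 [-42.7 -42.4 -40.4 -29.6] (0, 20) 518 [-43.  -42.7 -40.7 -29.1] (20, 40) 637 [-42.5 -42.  -39.4 -25.8] (40, 60) 598 [-43.  -42.6 -40.  -27.4]
```

View pics/w5.png

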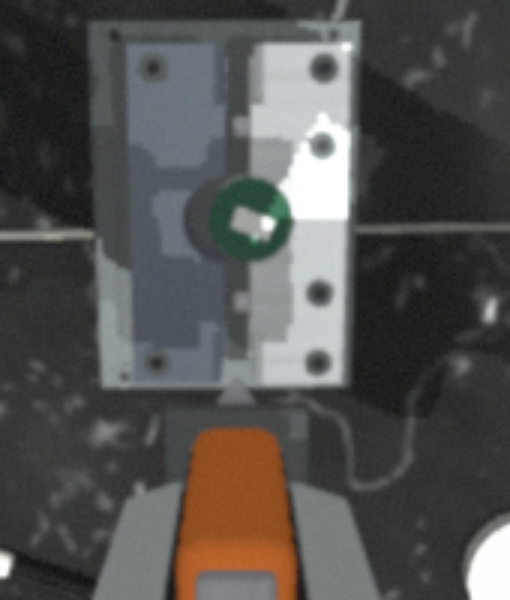

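Run:
```python
from h import *
s=snap("wrist");P=pts(s);q=P[s["range_z"]>0];ex=np.array([np.cos(YAW),np.sin(YAW)]);ey=np.array([-ex[1],ex[0]]);d=(q[:,:2]-C)*1000
x=d@ex;y=d@ey;z=q[:,2]*1000;m=(abs(z-60)<3)&(abs(x)<60)&(abs(y)<59)
print("rect",cv2.minAreaRect(np.c_[x,y][m].astype(np.float32)))
g=cv2.cvtColor(s["frame"],cv2.COLOR_BGR2GRAY).astype(np.float32)
for yy in(-55,-50,-45,-36,-30,-25,25,30,36,44,50,56):
    k=m&(abs(y-yy)<2);u=np.sort(x[k]);gaps=np.diff(u);i=np.argmax(gaps) if len(u)>3 else 0
    xs=np.arange(-50,44,1.);uv=proj(s,np.c_[C+(xs[:,None]*ex+yy*ey)/1000,0*xs+.06]).astype(np.float32)
    v=cv2.remap(g,uv[None,:,0],uv[None,:,1],cv2.INTER_CUBIC)[0]
    print(yy,"ext",np.round(u[[0,-1]],1),"gap",np.round([u[i],u[i+1]],1),"| left",v[2:16].astype(int),"mid",v[38:56].astype(int),"right",v[78:90].astype(int))
```

```text
rect ((-4.606224060058594, 0.13341903686523438), (117.8209457397461, 77.69373321533203), 89.80413055419922)
-55 ext [-43.   33.8] gap [-11.8   2.7] | left [138 131 133 139 129 113 109 105 101  97  91  84  80  77] mid [ 95 115 135 147 151 152 151 151 151 150 151 151 146 142 143 155 174 196] right [123 160 190 204 201 181 141 102  82  62  40  31]
-50 ext [-42.9  33.7] gap [-11.8   1.6] | left [149 151 152 147 134 118 109 106 100  92  87  81  76  73] mid [ 91  88  92  94  90  88  91  93  88  91  99 124 144 148 147 154 172 192] right [116 150 182 198 202 188 148 104  85  68  38  31]
-45 ext [-42.7  33.6] gap [-11.8   1.5] | left [148 149 149 142 123 103  93  91  92  91  88  84  81  83] mid [ 91  90  92  93  87  82  80  78  75  74  78 104 128 141 148 157 175 191] right [204 205 201 205 205 192 149 102  82  66  43  30]
-36 ext [-43.5  33.3] gap [-9.5  0.4] | left [132 132 135 132 115  95  85  82  84  85  84  85  82  82] mid [ 90  87  82  78  73  70  71  70  68  72  82 103 131 147 150 148 148 149] right [204 205 204 205 203 187 143 104  82  59  36  30]
-30 ext [-43.3  34.1] gap [-9.4  0.3] 
[... 1157 characters left out ...]
  33.3] gap [-10.3   2.2] | left [ 72  70  70  70  78  96 111 114 114 112 113 113 114 115] mid [ 93  89  85  76  73  72  72  68  72  71  83 113 143 147 144 155 178 197] right [205 205 205 205 200 188 150 107  83  60  42  32]
50 ext [-42.3  33.2] gap [-10.3   2.2] | left [ 74  72  70  72  79  95 111 114 110  97  90  89  82  69] mid [ 91  89  91  89  78  72  71  75  73  71  79 113 140 137 141 152 173 189] right [100 133 174 199 195 177 138 101  85  66  41  36]
56 ext [-43.2  33.2] gap [-10.2   2.2] | left [ 72  73  73  73  80  95 106 117 114 113 104 104  99  99] mid [ 89  90  85  82  69  72  71  77  68  71  74  84 104 128 144 153 174 195] right [177 198 206 207 207 191 146 120 106  79  60  50]
```

The view shows the seam open and parallel over its whole length, with the gap at about x = 227 to 250 in the crop. It measures about 9 mm at both ends. Now I return the wedge.

>>> move_arm([
  [[20,-1,0,-0.5],[55,-3,0,-1.5],[90,-5,0,-2.5],[125,-8,0,-3.5],[160,-10,0,-4],[195,-12,0,-5],[230,-15,0,-6],[265,-17,0,-7],[300,-19,0,-8],[335,-21,0,-8.5],[365,-23,0,-9],[385,-25,0,-9.7],[395,-25.3,0,-9.7],[395,-25.3,0,-9.7],[395,-25.3,0,-9.7],[395,-25.3,0,-9.7]],
])

```text
clock: 19.12
tcp_pos: [0.5089, 0.1325, 0.2346]
ee_rot: [-2.048, -2.382, 0.001]
force: [0.7, 0.1, -2.4]
width: 0.0199
finger_force: 30.0
```

Run:
```python
from h import *
go((.5086,.1334,.1234),98.69)
```

```text
clock 19.12 tcp [508.9 132.5 234.6] yaw 98.62 tilt [-0.0006 -0.0003] F [ 0.7  0.1 -2.4] w 0.0199
row [  1.   -0.  111.2] spin -0.1
```

>>> move_arm([
  [[0.9,0,15,0],[0.9,0,35,0],[0.9,0,52,0],[0.9,0,66,0],[0.9,0,80,0],[0.9,0,92,0],[0.9,0,101,0],[0.9,0,106,0],[0.9,0,108,0],[0.9,0,109,0],[0.9,0,110,0],[0.9,0,111,0],[0.9,0,111,0],[0.9,0,111,0]],
])

```text
clock: 20.28
tcp_pos: [0.5087, 0.1346, 0.1242]
ee_rot: [2.046, 2.383, 0.001]
force: [0.2, -0.1, -1.2]
width: 0.0197
finger_force: 30.0
```

Run:
```python
from h import *
go((.5086,.1334,.1234),98.69)
s=snap("wrist");P=pts(s);X,Y,Z=np.moveaxis(P,-1,0)
m=(s["range_z"]>0)&(np.hypot(X-.5086,Y-.135)<.05)
hsv=cv2.cvtColor(s["frame"],cv2.COLOR_BGR2HSV)
k=m&(Z>.065)&(Z<.085)&(hsv[...,1]<100);print("collar",k.sum(),np.median(Z[k]));k=m&(Z>.14)&(Z<.17);print("cap",k.sum(),np.median(P[k],0))
```

```text
clock 20.28 tcp [508.7 134.6 124.2] yaw 98.7 tilt [0.0005 0.0001] F [ 0.2 -0.1 -1.2] w 0.0197
row [-1.2 -0.3  0.8] spin 0.0
collar 752 0.07621434594540424
cap 3568 [0.50701723 0.14100486 0.15013501]
```

>>> move_arm([
  [[-1.2,0,0.5,0],[-1.2,0,1,0],[-1.2,0,1,0],[-1.2,0,1,0]],
])

```text
clock: 20.67
tcp_pos: [0.509, 0.1333, 0.1234]
ee_rot: [2.046, 2.383, 0.0]
force: [-2.4, -1.8, 5.4]
width: 0.0198
finger_force: 30.0
```

>>> move_arm([
  [[0,0,0,0],[0,0,0,0],[0,0,0,0],[0,0,0,0],[0,0,0,0],[0,0,0,0],[0,0,0,0],[0,0,0,0],[0,0,0,0],[0,0,0,0]],
], gripper=1)

```text
clock: 21.5
tcp_pos: [0.5088, 0.1334, 0.1229]
ee_rot: [-2.047, -2.383, -0.0]
force: [-0.8, -0.6, 0.4]
width: 0.0834
finger_force: 0.0
```

>>> move_arm([
  [[0,0,-15,0],[0,0,-45,0],[0,0,-80,0],[0,0,-115,0],[0,0,-140,0],[-30,0,-145,0],[-65,0,-145,0],[-100,0,-145,0],[-140,0,-145,0],[-180,0,-145,0],[-215,0,-145,0],[-240,0,-145,0],[-250,0,-145,0],[-250,0,-145,0],[-250,0,-145,0]],
])

```text
clock: 22.75
tcp_pos: [0.5465, -0.1132, 0.2678]
ee_rot: [-2.047, -2.383, -0.0]
force: [0.1, 0.3, 0.1]
width: 0.0941
finger_force: 0.0
```

Run:
```python
from h import *
go((.5086,.1334,.1234),98.69)
w=snap("wrist");c=snap("scene")
for n,s in(("w",w),("s",c)):
    P=pts(s);X,Y,Z=np.moveaxis(P,-1,0);ok=s["range_z"]>0;hsv=cv2.cvtColor(s["frame"],cv2.COLOR_BGR2HSV)
    for nm,m in(("cap",(abs(Z-.15)<.005)&(np.hypot(X-.508,Y-.136)<.04)),("collar",(Z>.073)&(Z<.085)&(hsv[...,1]<100)&(np.hypot(X-.508,Y-.136)<.03)),("bottle",(hsv[...,0]<14)&(hsv[...,1]>100)&(hsv[...,2]<160)&(Z>.01)&(Z<.06)&(np.hypot(X-.62,Y)<.06))):
        q=P[ok&m]; print(n,nm,len(q),np.round(np.median(q,0)*1000,1) if len(q) else "", np.round(cv2.minAreaRect((q[:,:2]*1000).astype(np.float32))[0],1) if len(q)>3 else "")
cv2.imwrite("pics/f.png",np.hstack([cv2.resize(c["frame"],(512,384))[100:384,60:360],w["frame"][100:384]]))
```

```text
clock 22.75 tcp [ 546.5 -113.2  267.8] yaw 98.67 tilt [-0.0003  0.0004] F [0.1 0.3 0.1] w 0.0941
row [249.5  -0.3 144.5] spin -0.0
w cap 0  
w collar 0  
w bottle 315 [633.7 -12.3  40.7] [638.9  -9.9]
s cap 100 [504.9 136.5 149.8] [505.7 136.1]
s collar 139 [497.3 141.3  75.7] [505.7 135.7]
s bottle 185 [632.1  -2.5  31.1] [636.4  -5.6]
```

View pics/f.png

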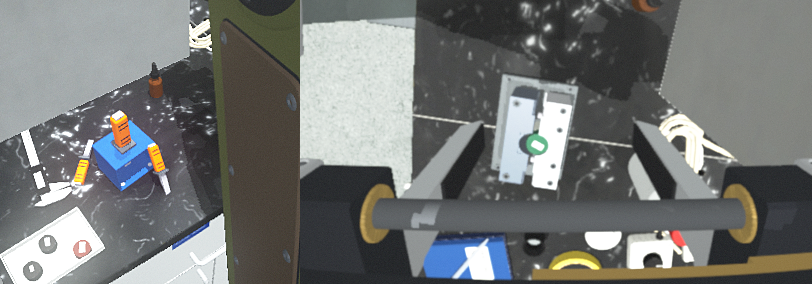

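The final view shows the wedge hanging upright in the stand with its cap at 150 mm, within 2 mm of where it began. The bottle has not moved, the seam is open and parallel, and the robot is clear. Handing in.

```bash
python3 -c "
from station import bot
print(bot.hand_in())"
```

```text
the job is handed in; nothing more can be done
None
```

I handed the job in at about 23 s: by my last measurements the seam is open and parallel at about 9 mm at both ends, the wedge is back in its stand, and the bottle is where it stood; hand-in returned no verdict.

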